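# Load a test coupon under the inspection stage's spring clip

### The arm

A 7-joint arm with a two-finger parallel gripper is mounted at the origin on the work surface. World frame = base frame: x ahead of the robot, y to its left, z up, the work surface at z = 0. Lengths are in mm, angles in rad, forces in N, time in s.
With the tool pointing down it reaches from about 400 to 900 mm from the base axis. Payload 5.5 kg.
Tool frame: the origin (TCP) lies on the mounting face of the last link; the fingertips stand 178 mm ahead of it and the grasp point (between the pads) lies 159 mm ahead of it (bot.tcp_to_tips is the distance from the TCP to the fingertips, in mm); z points along the fingers, y is the line along which they close (so a half turn about z gives the same grasp; the last joint's range is limited). The gripper opens to 92 mm and grips with 3 to 60 N. Pads are 19 mm wide; open, the fingers measure 130 mm over their backs; the gripper's body (75 mm by 190 mm) begins 47 mm behind the grasp point.
Start: joints at [1.418, 0.501, -0.427, 1.55, 0.221, 1.138, -0.21], TCP at [262.574, -594.601, 404.729] pointing down, gripper open.
Joint ranges: [-2.88, 2.88], [-0.31, 2.03], [-1.54, 1.56], [0.2, 2.42], [-1.41, 4.55], [0.19, 2.02], [-2.57, 2.57]. Speed limits (rad/s): [2.57, 2.57, 3.14, 3.14, 3.14, 3.14, 3.14].

### API

Orientations are given as a unit quaternion [x, y, z, w].
In Python, from rig import bot gives the robot as it stands.
- The arm moves only by the shell command python3 -m jog 'ROWS' [OPENING]. ROWS is JSON, one flat list of numbers, 6 for each row, row after row: the shift along the tool's x, y, z scaled (see below), then the turn, a rotation vector about the tool's x, y, z scaled (see below). A call has 1 to 10 rows; each row shifts and turns the commanded pose from where the row before left it, along the tool's axes as they then stand; what a row does not reach is not made up. The controller multiplies each number of a shift by 0.1 m and each number of a turn by 2 pi rad. A row lasts 1/8 s, in which the tool goes at most 62.5 mm and 10.7 degrees, less where a joint would pass 70% of its speed; a pose out of reach is approached as far as the arm can. A call with a number of a shift or a turn outside -1 to 1 is refused whole. A call with a gripper value outside its range is refused whole. OPENING is the opening, from 0 (shut) to 1 (fully open), set as the call begins (- or left out, the last holds). The fingers move at their own pace and stop on an object; the grip force is fixed at half the most. Time passes only in rows, so rows that do not move let the fingers close. It gives the time, the measured TCP pose, the force, the opening and the grip force at its end, in the units of the state.
- bot.read_state(): the state, without advancing time (a new reading comes with each control period).
- bot.snapshot(name): name is "scene" or "side" or "wrist"; returns a dict with "frame" (420x560x3 uint8, red, green, blue), "range_z" (420x560 float32, mm along the optical axis (not along the pixel's ray), 0 where there is no reading), "intrinsics" (3x3 intrinsics, pixels), "eye" and "attitude" of the camera in the world; the wrist camera has in their place "hand_eye" (4x4, takes a point from camera to tool coordinates, whose origin is the TCP and whose axes are the flange's). Camera axes: x right, y up, looking along -z (the intrinsics and any distortion apply to the point x, -y, -z); pixel columns grow to the right and rows downward; lengths in mm; the calibration is good to about 2 mm. A picture is of the moment at which its call begins: read the wrist's pose just before it.
- bot.hand_in(): hands the job in; it is judged then, once.
The state is a dict: "t": time; "joints": joint angles; "qvel": joint speeds; "joint_efforts": joint torques, N m; "eef_pos": TCP position; "ee_rot": TCP orientation; "contact_force": force on the tool from outside, world axes, zero at the start; "ft_torque": the same for the moment, N m; "width": finger opening in mm; "gripper_force": force on a finger pad.
Only numpy, scipy, OpenCV 4.12 (cv2) and the standard library are available. Lean on these libraries where they do the work, as an engineer would, in place of code of your own. Each camera call takes 0.05 s, during which the arm holds its last target. There are 200 camera calls.

### The job

Load the waiting test coupon (white frame, green board) onto the inspection stage for the microscope: press the red tail of the stage's spring clip right down with one fingertip and keep it down while the other fingertip pushes the coupon beneath the raised nose, until it sits square against both brass stop pins. Then let the clip spring back onto the coupon and take the hand away. Only press and push: do not lift the coupon off the stage, and leave everything else on the bench where it is.

Things in the scene. Friction and masses are not known exactly. Their poses are not given: they have to be found in the camera images.
- stage: Inspection stage, screwed to the bench. Origin at bench level, on its middle line, below the stop pins' faces. Its x axis is the loading direction (from the waiting coupon to the pins and clip), z up. Grey foot x -105 to 85, y -60 to 60, 10 mm high; on it a black plate, x -96 to 14, y -40 to 40, its level top 22 mm above the bench. Behind x 14 only the foot lies below the clip's tail.
- stops (a point): Point on the plate's top (22 mm above the bench) midway between the faces of the two brass stop pins that the coupon's far edge must meet: stage x 0, y 0. The pins are 6 mm across and 7 mm high, at stage y -17 and 17, centres 3 mm behind the faces.
- axle (a point): Middle of the clip's axle: along stage y, at stage x 8, 34 mm above the bench. It sits between two aluminium ears, x 3 to 13, y 12 to 15 on each side, their tops 39 mm above the bench.
- clip (a joint): Rocking spring clip, 20 mm wide: angle about its axle, rad. 0 = shut (held by its spring), 0.40 = tail pressed right down to its end stop; grows as the tail goes down and the nose up. Takes 2 N to start and 3.5 N at the end stop, pressed 35 mm from the axle (more if nearer); past that it is rigid. It snaps back when let go, and reads about 0.2 when resting on the coupon.
- clip_tail (a point): Middle of the tail's top face (red pad), 36 mm from the axle. It moves with the clip. Shut, the tail slopes up away from the axle and this point is about 40 mm above the bench; pressed right down, the whole top of the tail is level, 25 mm above the bench (3 mm above the plate's top), from stage x 22 to 68, 20 mm wide: a fingertip can press or slide anywhere on it.
- clip_nose (a point): Lower edge of the clip's blunt nose, middle of its width; it moves with the clip. Shut, it stands at stage x about -9 (its front 2 mm nearer the coupon) and 5 mm above the plate's top, barring the coupon's way; pressed right down it is about 12 mm above the plate's top.
- coupon: The test coupon to load: green board in a white frame, a flat block 26 mm (its x) x 50 mm (its y) x 8 mm high, 20 to 45 g. Origin at the centre of its underside; x points towards the clip. It starts flat on the plate, turned up to 0.15 rad, its leading edge 2 to 10 mm short of the nose. Seated, its origin is at stage x -13, y within 8 mm of 0.
- spare_coupon: Spare coupon, blue board in a black frame, 26 x 50 x 8 mm, lying on the bench beside the stage; origin at the centre of its underside. To be left alone.
- tweezers: Steel tweezers, 120 mm long, 7 mm high, lying on the bench beside the stage; origin under the middle. To be left alone.
- solder_reel: Standing reel of solder, blue flanges 54 mm across, 42 mm high; origin at the centre of its underside. To be left alone.
- flux_bottle: Small amber bottle with a red cap, 34 mm across, 85 mm high; origin at the centre of its underside. To be left alone.
- paste_jar: White jar with a green cap, 52 mm across, 45 mm high; origin at the centre of its underside. To be left alone.
- screwdriver: Screwdriver with a yellow handle, 160 mm long, lying on the bench; origin under its middle. To be left alone.
- parts_tray: Orange open parts tray, 90 x 120 x 30 mm; origin at the centre of its underside. To be left alone.

How it is judged:
By the outcome, as a careful person would: the job done as asked, in the order asked, and still so for the second after the job is handed in, with the robot touching nothing.
It also fails if it takes over 40 s, if anything falls off the work surface, if the arm or the gripper's body presses on something with over 40 N, if the wrist force passes 120 N, or if a joint passes its speed limit or range.

## Working session

There is one attempt and no reset: what is moved stays moved. The work goes in short steps, Python scripts to look and compute and a shell command to move; the robot and the scene stay as the last step left them, time stands still between calls to the robot, and variables do not carry over. Pictures are saved under pics/ and viewed, at most 10 in all, crops included, and the job is handed in when it is done.

```bash
ls; mkdir -p pics; python3 - <<'E'
from rig import bot
import cv2,numpy as np,pickle
print(bot.read_state())
for n in("scene","side"):
    s=bot.snapshot(n);pickle.dump(s,open(f"{n}.pkl","wb"))
    print(n,s["intrinsics"],s["eye"],s["attitude"],[k for k in s])
    cv2.imwrite(f"pics/{n}0.png",s["frame"][:,:,::-1])
E
```

```text
pics
{'t': 0.0, 'joints': array([ 1.41820541,  0.50186725, -0.42678894,  1.55145638,  0.22081698,
        1.13831145, -0.21027869]), 'qvel': array([ 0.00032596, -0.00105939, -0.00014365, -0.00015241,  0.0002822 ,
        0.00170385,  0.00040149]), 'joint_efforts': array([ 4.92276322e-04, -5.66598630e+01, -5.81549585e+00, -2.79108435e+01,
       -6.84655365e-02,  3.10794334e-02,  1.73744384e-04]), 'eef_pos': array([ 262.34358464, -594.31386044,  403.6630026 ]), 'ee_rot': array([ 9.78458458e-01,  2.06441433e-01, -1.78981146e-04, -9.74215838e-04]), 'contact_force': array([ 0.17680463, -0.11559978, -0.32575126]), 'ft_torque': array([-0.04855349, -0.01768585,  0.01539304]), 'gripper_force': 0.0, 'width': 91.75709948238448}
scene [[539.13624936   0.         273.97899328]
 [  0.         539.13624936 216.89084245]
 [  0.           0.           1.        ]] [1167.35005719 -231.21420899 1089.55500477] [0.23782569 0.16526943 0.56286182 0.77415214] ['frame', 'range_z', 'intrinsics', 'eye', 'attitude']
side [[422.55247101   0.         281.162948  ]
 [  0.         422.55247101 204.88830357]
 [  0.           0.           1.        ]] [272.60015057 743.54694124 950.69435632] [-0.05921419  0.35783173  0.91736068 -0.16401072] ['frame', 'range_z', 'intrinsics', 'eye', 'attitude']
```

View pics/scene0.png

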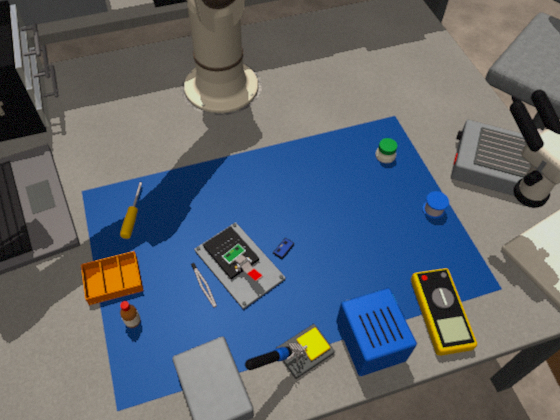

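View pics/side0.png

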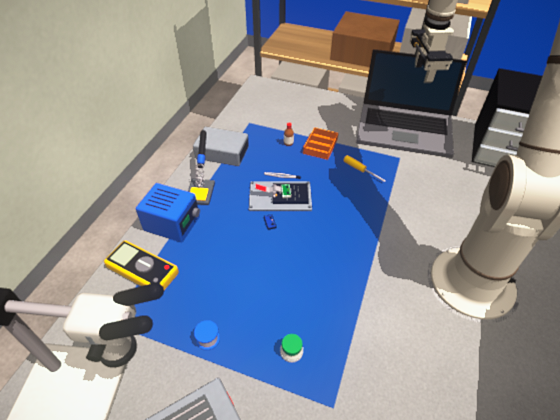

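The scene view shows the stage near (240,263), with the coupon's green at (235,254) and the red tail at (254,274). In the side view the stage is at (280,195) and the red tail at (262,188). The spare is at (284,247) and the tweezers at (204,284) in the scene view.

```bash
cat > h.py <<'E'
import numpy as np,cv2,pickle
from scipy.spatial.transform import Rotation as R
def pose(s,st=None):
    if "eye" in s: return np.array(s["eye"]),R.from_quat(s["attitude"]).as_matrix()
    T=np.eye(4);T[:3,:3]=R.from_quat(st["ee_rot"]).as_matrix();T[:3,3]=st["eef_pos"]
    M=T@np.array(s["hand_eye"]);return M[:3,3],M[:3,:3]
def cast(s,uv,z,st=None):
    e,A=pose(s,st);uv=np.atleast_2d(uv).astype(float);K=s["intrinsics"]
    d=np.c_[(uv[:,0]-K[0,2])/K[0,0],-(uv[:,1]-K[1,2])/K[1,1],-np.ones(len(uv))]@A.T
    return e+d*((z-e[2])/d[:,2])[:,None]
def proj(s,p,st=None):
    e,A=pose(s,st);c=(np.atleast_2d(p)-e)@A;K=s["intrinsics"]
    return np.c_[K[0,2]+K[0,0]*c[:,0]/-c[:,2],K[1,2]-K[1,1]*c[:,1]/-c[:,2]]
def masks(s):
    h=cv2.cvtColor(s["frame"],cv2.COLOR_RGB2HSV);H,S,V=cv2.split(h)
    return dict(red=((H<8)|(H>172))&(S>150)&(V>90),green=(H>45)&(H<85)&(S>100)&(V>50),
      notblue=~((H>95)&(H<130)&(S>110)),blue=(H>95)&(H<130)&(S>110))
def blob(m,near):
    n,l,st,c=cv2.connectedComponentsWithStats(m.astype(np.uint8))
    i=min((i for i in range(1,n) if st[i,4]>8),key=lambda i:np.hypot(*(c[i]-near)))
    cs=cv2.findContours((l==i).astype(np.uint8),0,1)[0][0]
    return c[i],st[i,4],cs[:,0]
E
python3 - <<'E'
from h import *
np.set_printoptions(precision=1,suppress=True)
for n,r,g,f in(("scene",(254,274),(235,254),(240,263)),("side",(262,188),(287,190),(280,195))):
    s=pickle.load(open(n+".pkl","rb"));m=masks(s)
    c,a,_=blob(m["red"],r);print(n,"red",c,a,cast(s,c,40))
    c,a,_=blob(m["green"],g);print("green",c,a,cast(s,c,30))
    c,a,k=blob(m["notblue"],f);w=cast(s,k,10)[:,:2].astype(np.float32)
    print("foot",c,a,cv2.minAreaRect(w),"\n",cv2.boxPoints(cv2.minAreaRect(w)))
E
```

```text
scene red [254.2 274.2] 90 [[636.8 -89.5  40. ]]
green [233.3 253. ] 143 [[ 565.9 -117.2   30. ]]
foot [239.4 264.6] 3985 ((583.3193969726562, -110.55599975585938), (192.4770050048828, 121.84767150878906), 20.53679656982422) 
 [[ 471.8  -87.3]
 [ 514.6 -201.4]
 [ 694.8 -133.8]
 [ 652.1  -19.7]]
side red [260.4 187.4] 43 [[635.7 -89.3  40. ]]
green [285.8 189.1] 73 [[ 564.1 -118.9   30. ]]
foot [279.5 195.5] 1795 ((579.0281372070312, -107.13137817382812), (190.46426391601562, 124.10709381103516), 20.550369262695312) 
 [[ 468.1  -82.5]
 [ 511.6 -198.7]
 [ 690.  -131.8]
 [ 646.4  -15.6]]
```

```bash
python3 -m jog '[0.497,-0.315,0,0,0,0, 0.497,-0.315,0,0,0,0, 0.497,-0.315,0,0,0,0, 0.497,-0.315,0,0,0,0, 0.497,-0.315,0,0,0,0, 0.497,-0.315,0,0,0,0, 0.497,-0.315,0,0,0,0, 0.497,-0.315,0,0,0,0, 0.497,-0.315,0,0,0,0, 0.497,-0.315,0,0,0,0]' 0.82
python3 -m jog '[0,0,0,0,0,-0.027, 0,0,0,0,0,-0.027, 0,0,0,0,0,-0.027, 0,0,0,0,0,-0.027, 0,0,0,0,0,-0.027, 0,0,0,0,0,-0.027, 0,0,0,0,0,-0.027, 0,0,0,0,0,-0.027, 0,0,0,0,0,-0.025]' ; python3 -m jog '[0,0,0,0,0,0,0,0,0,0,0,0]'
python3 - <<'E'
from rig import bot
from h import *
st=bot.read_state();s=bot.snapshot("wrist");pickle.dump((st,s),open("w1.pkl","wb"))
print(st["joints"],st["eef_pos"],R.from_quat(st["ee_rot"]).as_matrix().round(3),st["width"],s["hand_eye"],s["intrinsics"])
cv2.imwrite("pics/w1.png",s["frame"][:,:,::-1])
E
```

```text
t: 1.35
eef_pos: [590.6, -104.3, 404.4]
ee_rot: [0.979, 0.206, -0.0, 0.0]
contact_force: [0.3, -0.0, -0.2]
width: 75.6
gripper_force: 0.0
t: 2.48
eef_pos: [589.8, -105.8, 404.3]
ee_rot: [0.567, 0.824, -0.0, -0.0]
contact_force: [0.0, 0.4, -0.6]
width: 75.3
gripper_force: 0.0
t: 2.72
eef_pos: [589.9, -105.8, 404.5]
ee_rot: [0.571, 0.821, -0.0, -0.0]
contact_force: [-0.3, 0.2, 0.1]
width: 75.4
gripper_force: 0.0
[ 0.82063339  0.54938959 -0.95110571  1.67201606  0.47902255  1.17281573
  0.10376891] [ 589.87488065 -105.78914795  404.48735235] [[-0.349  0.937 -0.   ]
 [ 0.937  0.349  0.   ]
 [ 0.    -0.    -1.   ]] 75.42877624621552 [[-8.96674648e-04  9.68965694e-01  2.47193610e-01  6.63556253e+01]
 [ 9.99999594e-01  8.90563590e-04  1.36527467e-04  5.60610822e-02]
 [-8.78511968e-05  2.47193632e-01 -9.68966099e-01  2.07344497e+01]
 [ 0.00000000e+00  0.00000000e+00  0.00000000e+00  1.00000000e+00]] [[336.00568838   0.         280.41906526]
 [  0.         336.00568838 213.51699706]
 [  0.           0.           1.        ]]
```

View pics/w1.png

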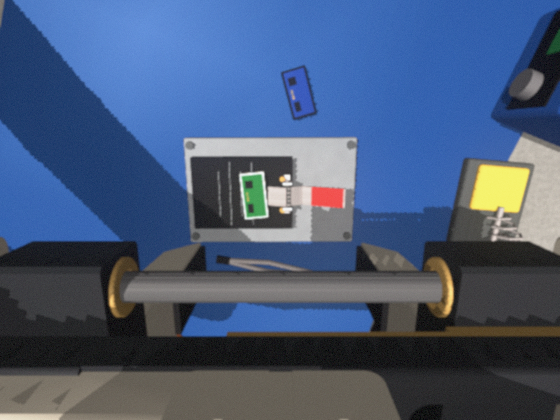

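The wrist view shows the foot with corners (184,138) to (356,242), the coupon at (254,196), the red pad at (328,197), the pins at (285,180) and (285,210), and the spare at (298,92).

```bash
cat > m.py <<'E'
from h import *
np.set_printoptions(precision=1,suppress=True)
def meas(st,s,stage=None,crop=None):
    m=masks(s);h=cv2.cvtColor(s["frame"],cv2.COLOR_RGB2HSV)
    if stage is None:
        c,a,k=blob(m["notblue"]&(np.indices(m["red"].shape)[0]<243),(270,190))
        w=cast(s,k,10,st)[:,:2].astype(np.float32);r=cv2.minAreaRect(w);print("foot",a,r)
        b=cv2.boxPoints(r);e=[b[1]-b[0],b[2]-b[1]];e=max(e,key=np.linalg.norm);e=e/np.linalg.norm(e)*np.sign(e[0])
        stage=(np.array(r[0])+10*e,e)
        print("origin",stage[0],"yaw",np.degrees(np.arctan2(e[1],e[0])))
    o,e=stage;B=np.array([e,[-e[1],e[0]]])
    S=lambda p:(p[:,:2]-o)@B.T
    gu=proj(s,[[*(o-28*e),30]],st)[0];ru=proj(s,[[*(o+44*e),40]],st)[0]
    c,a,k=blob(m["red"],ru);q=S(cast(s,k,40,st));print("red",c,q.min(0),q.max(0))
    c,a,k=blob(m["green"],gu);q=S(cast(s,k,30,st)).astype(np.float32);print("green",c,cv2.minAreaRect(q))
    wt=(h[...,1]<60)&(h[...,2]>150)
    wt=wt&(np.hypot(*(np.indices(wt.shape)[::-1]-c[:,None,None]))<60)
    y,x=np.nonzero(wt);q=S(cast(s,np.c_[x,y],30,st)).astype(np.float32);q=q[q[:,0]<-12]
    print("white",len(q),cv2.minAreaRect(q),"\n",cv2.boxPoints(cv2.minAreaRect(q)))
    return stage
E
python3 - <<'E'
from m import *
st,s=pickle.load(open("w1.pkl","rb"));g=meas(st,s);pickle.dump(g,open("stage.pkl","wb"))
c=cv2.resize(s["frame"][130:250,175:365,::-1],None,fx=4,fy=4,interpolation=2);cv2.imwrite("pics/w1c.png",c)
E
```

```text
foot 17773 ((580.38427734375, -112.79693603515625), (190.6818084716797, 120.16629791259766), 20.357898712158203)
origin [ 589.8 -109.3] yaw 20.357903
red [327.  196.8] [34.2 -9.8] [64.8  9.3]
green [254.2 195.2] ((-27.573627471923828, -0.7102718353271484), (19.39537239074707, 43.35301208496094), 5.498620986938477)
white 1573 ((-41.804264068603516, 3.6672897338867188), (59.64741897583008, 111.86651611328125), 0.5812249183654785) 
 [[-72.2  59.3]
 [-71.1 -52.6]
 [-11.4 -52. ]
 [-12.5  59.9]]
```

View pics/w1c.png

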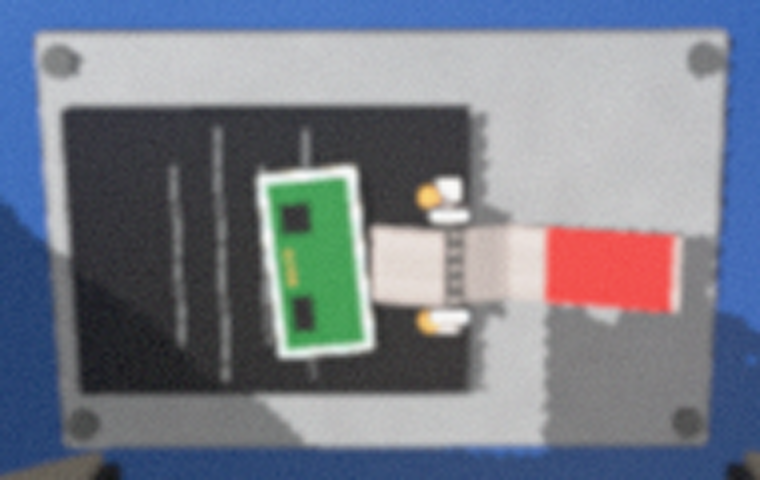

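```bash
python3 -m jog '[-0.038,-0.125,0,0,0,0, 0,0,0.5,0,0,0, 0,0,0.5,0,0,0, 0,0,0.5,0,0,0, 0,0,0.12,0,0,0, 0,0,0,0,0,0, 0,0,0,0,0,0]' 0.8
python3 - <<'E'
from rig import bot
from h import *
st=bot.read_state();s=bot.snapshot("wrist");pickle.dump((st,s),open("w2.pkl","wb"))
o,e=pickle.load(open("stage.pkl","rb"));d=st["eef_pos"][:2]-o
print(st["eef_pos"],st["width"],"stage",d@e,d@[-e[1],e[0]])
cv2.imwrite("pics/w2.png",s["frame"][:,:,::-1])
E
```

```text
t: 3.65
eef_pos: [580.7, -113.6, 245.0]
ee_rot: [0.569, 0.822, 0.001, 0.002]
contact_force: [0.8, 0.3, 0.6]
width: 73.6
gripper_force: 0.0
[ 580.68047692 -113.62064228  244.98140227] 73.55361210620474 stage -10.008857096391624 -0.8752986096801041
```

View pics/w2.png

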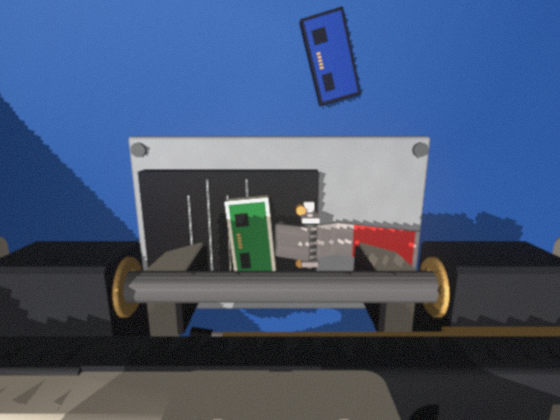

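The fingers straddle as intended: the left finger at about (188,250) is behind the coupon's rear edge at (230,235), and the right finger at about (368,250) is over the red tail.

```bash
python3 -m jog '[0,-0.01,0.08,0,0,0, 0,0,0.08,0,0,0, 0,0,0.05,0,0,0, 0,0,0,0,0,0]'
python3 -m jog '[0,0,0.04,0,0,0, 0,0,0.04,0,0,0, 0,0,0.03,0,0,0, 0,0,0,0,0,0, 0,0,0,0,0,0]'
```

```text
t: 4.2
eef_pos: [578.4, -113.9, 221.1]
ee_rot: [0.569, 0.822, -0.0, -0.001]
contact_force: [-0.1, -0.1, 0.7]
width: 73.6
gripper_force: 0.0
t: 4.82
eef_pos: [578.7, -114.0, 211.0]
ee_rot: [0.569, 0.822, -0.0, 0.0]
contact_force: [-0.2, 0.4, 2.8]
width: 73.4
gripper_force: 1.2
```

```bash
python3 -m jog '[0,0,0.03,0,0,0, 0,0,0.03,0,0,0, 0,0,0,0,0,0, 0,0,0,0,0,0]'; python3 -m jog '[0,0,0.015,0,0,0, 0,0,0,0,0,0, 0,0,0,0,0,0]';python3 -m jog '[0,0,0.01,0,0,0, 0,0,0,0,0,0]'
```

```text
t: 5.32
eef_pos: [577.9, -114.2, 204.8]
ee_rot: [0.569, 0.822, -0.001, -0.001]
contact_force: [-6.2, -1.0, 7.9]
width: 73.0
gripper_force: 4.2
t: 5.7
eef_pos: [577.6, -114.3, 203.4]
ee_rot: [0.57, 0.822, -0.001, -0.001]
contact_force: [-7.2, -1.6, 10.2]
width: 73.3
gripper_force: 5.3
t: 5.95
eef_pos: [577.6, -114.3, 203.2]
ee_rot: [0.569, 0.822, -0.002, -0.001]
contact_force: [-9.8, -0.7, 17.1]
width: 73.3
gripper_force: 8.5
```

```bash
python3 -m jog '[0,0.03,0,0,0,0, 0,0.03,0,0,0,0, 0,0,0,0,0,0]'
cat > look.py <<'E'
import sys
from rig import bot
from h import *
n=sys.argv[1]
st=bot.read_state();s=bot.snapshot("wrist")
o,e=pickle.load(open("stage.pkl","rb"));d=st["eef_pos"][:2]-o;B=np.array([e,[-e[1],e[0]]])
print("tool stage",(B@d).round(1),"padB",(d@e-st["width"]/2).round(1),"z",st["eef_pos"][2].round(1))
cv2.imwrite(f"pics/{n}.png",s["frame"][:,:,::-1])
for c,s,st in(("wrist",s,st),("scene",bot.snapshot("scene"),None),("side",bot.snapshot("side"),None)):
    try:
        m=masks(s);u=proj(s,[[*(o-25*e),30]],st)[0];k,a,q=blob(m["green"],u)
        w=((cast(s,q,30,st)[:,:2]-o)@B.T).astype(np.float32);print(c,k.round(1),a,w.min(0).round(1),w.max(0).round(1),np.round(cv2.minAreaRect(w)[2],1))
    except Exception as x: print(c,x)
E
python3 look.py w3
```

```text
t: 6.32
eef_pos: [582.4, -112.8, 203.2]
ee_rot: [0.57, 0.822, -0.003, -0.001]
contact_force: [-13.4, -3.1, 19.1]
width: 73.5
gripper_force: 9.6
tool stage [-8.1 -0.7] padB -44.8 z 203.2
wrist [242.1 246.7] 1721 [-39.7  -2.2] [-17.1  22.3] 5.5
scene [234.4 253.1] 12 [-33.3   0.3] [-15.9   4.3] 3.9
side [285.  189.2] 50 [-34.2 -22.5] [-15.8  20.6] 5.4
```

View pics/w3.png

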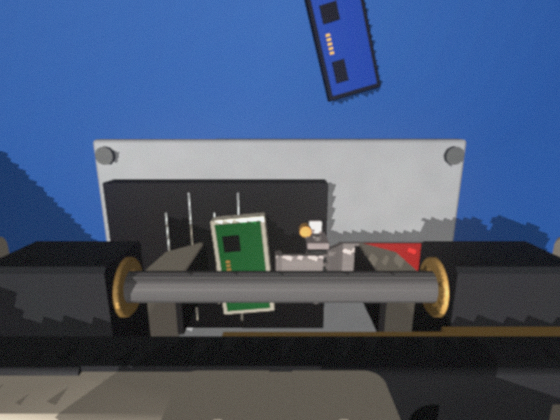

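The coupon hasn't moved (board at (242,247)) and the tail is at its end stop. I'll keep sliding.

```bash
python3 -m jog '[0,0.025,-0.004,0,0,0, 0,0.025,0,0,0,0, 0,0.025,0,0,0,0, 0,0.025,0,0,0,0, 0,0.025,0,0,0,0, 0,0,0,0,0,0]'
python3 look.py w4
```

```text
t: 7.22
eef_pos: [594.9, -108.5, 203.2]
ee_rot: [0.57, 0.822, -0.002, -0.001]
contact_force: [-8.2, -2.2, 14.1]
width: 73.4
gripper_force: 6.8
tool stage [ 5.1 -1. ] padB -31.6 z 203.2
wrist [230.9 246.3] 1460 [-29.7  -2.5] [-9.1 20.1] 0.2
scene [229.7 260.1] 38 [-26.3 -22.4] [-7.6 -8.6] 4.2
side [282.8 189.2] 53 [-27.7 -22.4] [-9.5 20.7] 0.2
```

```bash
python3 -m jog '[0,0.02,0,0,0,0, 0,0.02,0,0,0,0, 0,0,0,0,0,0]'
python3 -m jog '[0,0.01,0,0,0,0, 0,0,0,0,0,0]'
python3 -m jog '[0,0.01,0,0,0,0, 0,0,0,0,0,0]'; python3 look.py w5
```

```text
t: 7.75
eef_pos: [598.6, -107.1, 203.1]
ee_rot: [0.57, 0.822, -0.002, -0.001]
contact_force: [-8.3, -3.0, 13.6]
width: 73.5
gripper_force: 6.6
t: 8.0
eef_pos: [599.0, -107.0, 203.1]
ee_rot: [0.57, 0.822, -0.003, -0.001]
contact_force: [-11.9, -3.6, 15.9]
width: 73.3
gripper_force: 7.9
t: 8.25
eef_pos: [600.4, -106.5, 203.1]
ee_rot: [0.57, 0.822, -0.002, -0.001]
contact_force: [-9.3, -2.5, 14.8]
width: 73.4
gripper_force: 6.8
tool stage [10.9 -1.1] padB -25.8 z 203.1
wrist [229.8 243.7] 1226 [-24.   -2.5] [-3.4 20. ] 0.2
scene [231.5 261.9] 38 [-20.7 -22.2] [-1.4 -8.1] 4.4
side [281.2 189.7] 42 [-21.7 -22.4] [-3.5 20.7] 0.2
```

```bash
for i in 1; do python3 -m jog '[0,0.008,0,0,0,0, 0,0,0,0,0,0]'; done
python3 -m jog '[0,0.008,0,0,0,0, 0,0,0,0,0,0]'; python3 look.py w6
```

```text
t: 8.65
eef_pos: [600.6, -106.4, 203.1]
ee_rot: [0.57, 0.822, -0.003, -0.001]
contact_force: [-10.4, -2.8, 15.9]
width: 73.6
gripper_force: 7.8
t: 8.9
eef_pos: [601.4, -106.1, 203.1]
ee_rot: [0.57, 0.822, -0.003, -0.001]
contact_force: [-12.0, -3.6, 15.9]
width: 73.7
gripper_force: 9.0
tool stage [12.  -1.1] padB -24.9 z 203.1
wrist [229.6 243.2] 1188 [-23.3  -2.5] [-2.7 20. ] 0.2
scene [231.6 262.2] 37 [-20.  -22.2] [-0.7 -8.4] 4.4
side [281.2 189.9] 39 [-18.9 -22.4] [-3.5 20.7] 89.6
```

```bash
python3 -m jog '[0,0.01,0,0,0,0, 0,0,0,0,0,0]'
python3 -m jog '[0,0.01,0,0,0,0, 0,0,0,0,0,0]'; python3 look.py w7; python3 -c "
import cv2;a=cv2.imread('pics/w7.png')[170:330,150:350];cv2.imwrite('pics/w7c.png',cv2.resize(a,None,fx=3.5,fy=3.5))"
```

```text
t: 9.3
eef_pos: [601.7, -106.0, 203.1]
ee_rot: [0.57, 0.822, -0.004, -0.002]
contact_force: [-13.7, -4.3, 18.2]
width: 73.5
gripper_force: 10.8
t: 9.55
eef_pos: [602.0, -105.9, 203.0]
ee_rot: [0.57, 0.822, -0.005, -0.002]
contact_force: [-16.6, -3.8, 20.7]
width: 73.8
gripper_force: 12.5
tool stage [12.7 -1.1] padB -24.2 z 203.0
wrist [229.5 243.1] 1182 [-23.3  -2.6] [-2.6 20. ] 0.3
scene [231.5 262.2] 36 [-20.  -22.2] [-0.7 -8.6] 89.7
side [281.1 190. ] 41 [-18.9 -22.4] [-3.5 20.7] 89.6
```

View pics/w7c.png

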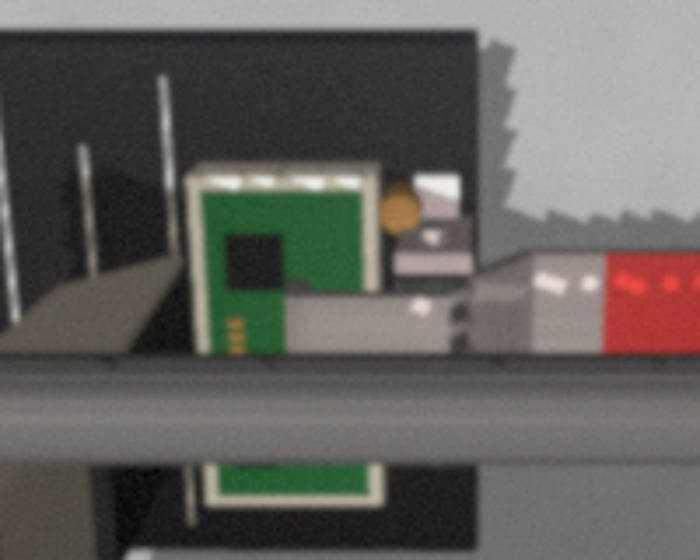

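The coupon's far edge meets the pin (crop (383,205)) and it stayed put over the last steps while the force rose, so it is seated square. I'll back the rear finger off with the tail still held down, then lift.

```bash
python3 -m jog '[0,-0.02,0,0,0,0, 0,-0.02,0,0,0,0, 0,-0.02,0,0,0,0, 0,0,0,0,0,0]'; python3 look.py w8
```

```text
t: 10.2
eef_pos: [599.9, -106.6, 203.2]
ee_rot: [0.57, 0.822, 0.0, 0.001]
contact_force: [-1.1, -1.5, 6.4]
width: 73.7
gripper_force: 3.0
tool stage [10.4 -1. ] padB -26.4 z 203.2
wrist [229.9 243.2] 1215 [-23.4  -2.3] [-2.8 20.1] 0.1
scene [231.7 262.2] 38 [-20.  -22.2] [-0.7 -8.1] 4.4
side [281.1 189.6] 41 [-18.9 -22.4] [-3.5 20.7] 89.6
```

```bash
python3 -m jog '[0,-0.015,0,0,0,0, 0,-0.015,0,0,0,0, 0,0,0,0,0,0]'; python3 look.py w9
```

```text
t: 10.72
eef_pos: [597.3, -107.0, 203.2]
ee_rot: [0.569, 0.822, 0.001, 0.001]
contact_force: [4.0, 0.6, 4.5]
width: 73.4
gripper_force: 2.4
tool stage [ 7.9 -0.5] padB -28.8 z 203.2
wrist [234.7 244.5] 1199 [-23.5  -1.7] [-2.8 20.3] 0.1
scene [231.8 262.2] 38 [-20.  -22.2] [-0.7 -8.1] 4.2
side [281.1 189.6] 41 [-18.9 -22.4] [-3.5 20.7] 89.6
```

Clear of the coupon by about 4 mm, and the coupon hasn't moved. Lifting straight up.

```bash
python3 -m jog '[0,0,-0.05,0,0,0, 0,0,-0.1,0,0,0, 0,0,-0.2,0,0,0, 0,0,-0.5,0,0,0, 0,0,-0.5,0,0,0, 0,0,-0.5,0,0,0, 0,0,-0.2,0,0,0, 0,0,0,0,0,0,0,0,0,0,0,0]'; python3 look.py w10; python3 -c "
import cv2;a=cv2.imread('pics/w10.png')[120:260,170:370];cv2.imwrite('pics/w10c.png',cv2.resize(a,None,fx=4,fy=4))"
```

```text
t: 12.0
eef_pos: [595.7, -107.6, 405.9]
ee_rot: [0.569, 0.822, -0.001, -0.001]
contact_force: [-0.4, 0.1, -0.5]
width: 73.6
gripper_force: 0.0
tool stage [ 6.2 -0.5] padB -30.6 z 405.9
wrist [262.5 194. ] 413 [-22.5 -23.8] [-3.8 18.8] 89.8
scene [231.8 261.2] 49 [-20.  -22.2] [-0.7 -1. ] 0.0
side [281.2 189.4] 47 [-21.7 -22.4] [-3.4 20.7] 0.0
```

View pics/w10c.png

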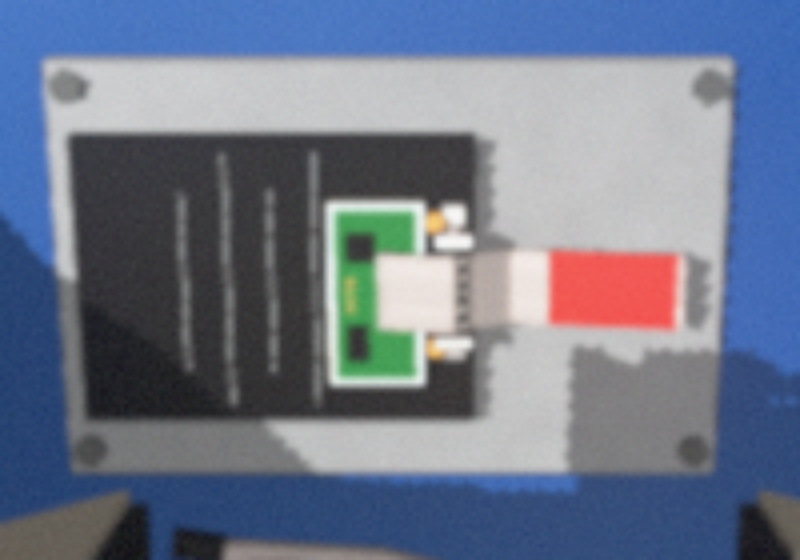

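The coupon is square against both pins (crop (428,222) and (430,348)), the clip nose rests on it, and the hand is clear.

```bash
python3 -c "
from rig import bot
print(bot.hand_in())"
```

```text
the job is handed in; nothing more can be done
None
```

The coupon is loaded square against both stop pins with the clip resting on it, the hand is clear, and the job is handed in after about 12 s of robot time.

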